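# Shift the feed gearbox of a lens edging machine into first

### The arm

A 7-joint arm with a two-finger parallel gripper is mounted at the origin on the work surface. World frame = base frame: x ahead of the robot, y to its left, z up, the work surface at z = 0. Lengths are in mm, angles in rad, forces in N, time in s.
With the tool pointing down it reaches from about 350 to 775 mm from the base axis. Payload 3.1 kg.
Tool frame: the origin (TCP) lies between the finger pads; the fingertips stand 19 mm ahead of it and the grasp point (between the pads) is the TCP (ctrl.tip_extent is the distance from the TCP to the fingertips, in mm); z points along the fingers, x is the direction in which the jaws open and shut, and the axes are right-handed (so a half turn about z gives the same grasp; the last joint's range is limited). The gripper opens to 85 mm and grips with 20 to 120 N. Pads are 22 mm wide; open, the fingers measure 114 mm over their backs; the gripper's body (76 mm by 85 mm) begins 54 mm behind the grasp point. The pads swing forward as they close: fully open they stand 13 mm farther back than shut.
Start: joints at [1.172, 0.311, 0.014, 1.512, -0.004, 1.319, -0.027], TCP at [192.136, -515.365, 250.304] pointing down, gripper open.
Joint ranges: [-2.7, 2.7], [-0.3, 1.91], [-1.27, 1.3], [0.12, 2.57], [-1.44, 4.58], [0.2, 2.03], [-3.05, 3.05]. Speed limits (rad/s): [2.79, 2.79, 3.14, 3.14, 3.14, 3.14, 3.14].

### API

Orientations are given as a unit quaternion [x, y, z, w].
In Python, from workcell import ctrl, viewer gives the robot as it stands. The module is installed in compiled form; this text tells all that it offers.
- The arm moves only by the tool jog_arm, never from a script. Its argument "steps" is a list of rows, each an object with "slide": the shift along the tool's x, y, z in mm, a list of three; "angular": the turn, a rotation vector about the tool's x, y, z in degrees, a list of three; "jaw": the opening, from 0 (shut) to 1 (fully open). In form: [{"slide": [dx, dy, dz], "angular": [rx, ry, rz], "jaw": jaw}, ...]. A call has exactly 5 rows; each row is the pose to reach, as a shift and turn from the pose commanded when the call began, along the tool's axes at that moment; what a row does not reach only later rows make up. A row lasts 1/8 s, in which the tool goes at most 62.5 mm and 10.7 degrees, less where a joint would pass 70% of its speed; a pose out of reach is approached as far as the arm can. A call with a gripper value outside its range is refused whole. The fingers move at their own pace and stop on an object; "squeeze" is the grip in N (left out, the last holds). Time passes only in rows, so rows that repeat a pose let the fingers close, or fill a call up. It gives the time, the measured TCP pose, the force and the opening at its end, in the units of the state.
- ctrl.get_state(): the state, without advancing time (a new reading comes with each control period).
- viewer.get_image(name): name is "scene" or "side" or "wrist"; returns a dict with "image" (420x560x3 uint8, blue, green, red), "K" (3x3 intrinsics, pixels), "xyz" and "attitude" of the camera in the world. Camera axes: x right, y up, looking along -z (the intrinsics and any distortion apply to the point x, -y, -z); pixel columns grow to the right and rows downward; lengths in mm; the calibration is good to about 2 mm. A picture is of the moment at which its call begins. There is no depth.
- ctrl.job_done(): hands the job in, once; it reports no verdict.
The state is a dict: "t": time; "qpos": joint angles; "qd": joint speeds; "tau": joint torques, N m; "tool_pos": TCP position; "orientation": TCP orientation; "wrist_force": force on the tool from outside, world axes, zero at the start; "torque": the same for the moment, N m; "opening": opening from 0.0 (shut) to 1.0 (fully open).
Only numpy, scipy, OpenCV 4.12 (cv2) and the standard library are available. Lean on these libraries where they do the work, as an engineer would, in place of code of your own. Each camera call takes 0.05 s, during which the arm holds its last target. There are 200 camera calls.

### The job

Shift the feed gearbox of the lens edging machine from third to first: push the lever back out of the three-dot slot (far end of the right-hand row of its H-gate, as seen from the robot) to neutral, across, and fully home into the one-dot slot, the far end of the left-hand row next to the grinding wheel. Only push the lever with the fingertips or the outside of the fingers, without gripping it and without forcing it against the gate, then leave it there. Leave everything lying on and around the machine where it is.

Things in the scene. Friction and masses are not known exactly. Their poses are not given: they have to be found in the camera images.
- machine: Sea-green lens edging machine, bolted down. Origin: on the table right below the lever's pivot; frame: x points away from the robot, y to the robot's left towards the grinding wheel, z up; turned up to 0.2 rad from the robot's axes. Round the origin stands the feed gearbox, 230 x 224 mm, cover top 109 mm up. Bed 35 mm high, x -145..128, y -125..385 mm. Hand wheel right of the gearbox, to y -170, top 112 mm.
- wheel_guard (a point): Middle of the top of the clear guard, 160 x 113 mm, 169 mm above the table, over the brass grinding wheel, left of the gearbox. Left of it the grinding head, 181 mm high, with a pipe stub to 235 mm.
- gate_center (a point): Centre of the H opening, on the top of the steel gate plate (130 x 120 mm, 115 mm above the table). Rows along the machine's x, 15 mm wide, at y +17 (left) and -17 mm (right), x -27.5..27.5, joined by the neutral channel along y (x within 10 mm). Steel tongues between the rows are 19 mm wide, noses round. Dots at the slot ends: far left 1, near left 2, far right 3, near right 4.
- one_dot_slot (a point): Where the middle of the lever's stem passes the top of the gate plate when fully home in the one-dot slot (far end of the left row): 21 mm along x and 17 mm along y from the gate centre, fixed to the machine.
- feed_lever: The lever: round steel stem 12 mm thick with a black ball knob. Origin: its pivot, 35 mm above the table; z runs up the stem. About 3 N sideways on the ball moves it; friction, no spring or detent: it stays wherever it is left. It cannot be lifted out.
- knob (a point): Centre of the lever's black ball knob, 36 mm across, 166 mm from the pivot, 201 mm above the table when upright, about 10 mm lower at a slot's end. In the machine's frame: x = 166 sin(along), y = 166 cos(along) sin(across), z = 35 + 166 cos(along) cos(across) mm, so it goes 44 mm each way along a row and 36 mm to each side.
- shift_across (a joint): Tilt of the lever sideways, rad: about -0.22 in the right-hand row, +0.22 in the left-hand row (next to the grinding wheel); stops at +-0.232. It can change rows only while the lever is in neutral.
- shift_along (a joint): Tilt of the lever along the rows, rad: 0 in neutral, positive away from the robot; stops at +0.266 (fully home in a far slot) and -0.266 (near slot). Neutral is within about 0.05 of 0. It starts between 0.18 and 0.264; the round tongue noses guide the lever in.
- bell_chuck: Brass bell chuck (lens holder), a turned cup 32 mm across and 32 mm tall, standing on the gearbox cover near its front right corner. Origin: centre of its underside. Bystander.
- hex_key: L-shaped dark hexagon key, 6 mm thick, 90 mm long leg, lying on the gearbox cover beyond the gate plate. Origin: middle of the long leg, underside. Bystander.
- oil_bottle: White plastic oil bottle, 56 mm across, 125 mm tall, on the table right of the machine. Origin: centre of its underside. Bystander.
- paste_jar: Amber glass jar with steel cap, 68 mm across, 70 mm tall, on the table right of the machine. Origin: centre of its underside. Bystander.
- caliper: Steel caliper 200 mm long, lying flat (about 10 mm high) on the table beyond the gearbox. Origin: middle of the bar, underside. Bystander.
- collet: Steel collet, a turned plug 26 mm across and 32 mm tall, standing on the machine's bed (35 mm above the table) at its front edge left of the gearbox. Origin: centre of its underside. Bystander.
- lens_tray: White plastic tray 130 x 165 x 24 mm with glass lenses, on the table beyond the machine. Origin: centre of its underside. Bystander.

How it is judged (in metres and radians):
At the end, for the whole second after the job is handed in: The lever rests in the one-dot slot, at the far end of the left-hand row: shift_along above 0.235 rad (ball within about 5 mm of its stop) and shift_across above 0.18 rad, at rest, and every bystander is within 20 mm of where it stood (value of joint shift_along above 0.235 rad and value of joint shift_across above 0.18 rad and velocity of joint shift_along between -0.05 and 0.05 rad/s and distance of each of bell_chuck, hex_key, oil_bottle, paste_jar, caliper, collet, lens_tray from where it was at the start of the episode below 0.02 m); the robot touches nothing.
It fails at once if the lever is gripped or forced: more than 35 N between the fingers and the lever (contact force between the fingers and feed_lever above 35 N).
It fails at once if one of the things lying on or around the machine is lifted or shifted by more than 20 mm (distance of any of bell_chuck, hex_key, oil_bottle, paste_jar, caliper, collet, lens_tray from where it was at the start of the episode above 0.02 m).
It also fails if it takes over 51 s, if anything falls off the work surface, if the arm or the gripper's body presses on something with over 40 N, if the wrist force passes 120 N, or if a joint passes its speed limit or range.

## Working session

There is one attempt and no reset: what is moved stays moved. The work goes in short steps, Python scripts to look and compute and a tool call to move; the robot and the scene stay as the last step left them, time stands still between calls to the robot, and variables do not carry over. Pictures are saved under pics/ and viewed, about 8 in all and at most 12, crops included, and the job is handed in when it is done.

Besides the shell and the picture viewer there is one more tool, called after "Emit:" by a JSON object that holds its "fn" and its "kwargs", one argument or row to a line. jog_arm: Moves the arm, as the interface text tells. Its arguments: {"type":"object","properties":{"steps":{"type":"array"},"squeeze":{"type":"number"}},"required":["steps"]}

```bash
mkdir -p pics && cat > h.py <<'E'
import numpy as np, cv2
from scipy.spatial.transform import Rotation as R
from workcell import ctrl, viewer
def snap(name, f):
    d=viewer.get_image(name); cv2.imwrite(f'pics/{f}.png',d['image']); np.savez(f'pics/{f}.npz',**{k:np.asarray(v) for k,v in d.items()}); return d
def rot(a):
    a=np.asarray(a,float); return a if a.shape==(3,3) else R.from_quat(a).as_matrix()
def ray(d,u,v):
    K=np.asarray(d['K']); p=np.linalg.solve(K,[u,v,1.]); return np.asarray(d['xyz'],float), rot(d['attitude'])@np.array([p[0],-p[1],-p[2]])
def at_z(d,u,v,z):
    o,r=ray(d,u,v); return o+r*(z-o[2])/r[2]
def proj(d,P):
    q=rot(d['attitude']).T@(np.asarray(P,float)-np.asarray(d['xyz'],float)); K=np.asarray(d['K']); p=K@np.array([q[0],-q[1],-q[2]]); return p[:2]/p[2]
def tri(l):
    A=np.zeros((3,3));b=np.zeros(3)
    for d,u,v in l:
        o,r=ray(d,u,v); r=r/np.linalg.norm(r); M=np.eye(3)-np.outer(r,r); A+=M;b+=M@o
    return np.linalg.solve(A,b)
E
python3 - <<'E'
from h import *
for n in ['scene','side']:
    d=snap(n,n+'0'); print(n,d['K'],d['xyz'],d['attitude'],[k for k in d])
print(ctrl.get_state())
E
```

```text
scene [[517.39622365   0.         264.63740931]
 [  0.         517.39622365 205.4650245 ]
 [  0.           0.           1.        ]] [1173.92611182 -143.42973501  916.67975472] [0.23793115 0.19934235 0.60578751 0.73257961] ['image', 'K', 'xyz', 'attitude']
side [[454.33982051   0.         276.55549785]
 [  0.         454.33982051 214.24169796]
 [  0.           0.           1.        ]] [ 410.97548258 -718.84612376  889.38977291] [ 0.35799046 -0.05463388 -0.12202796  0.92410343] ['image', 'K', 'xyz', 'attitude']
{'t': 0.1, 'qpos': array([ 1.17230174,  0.3116451 ,  0.01399963,  1.51287805, -0.00442557,
        1.3192046 , -0.02721308]), 'qd': array([-0.00148672, -0.00264142,  0.00117585, -0.00500887,  0.00067056,
        0.00081141,  0.00108134]), 'tau': array([ 6.74103048e-04, -3.80859697e+01,  1.46664334e-01, -2.31243217e+01,
        1.24018115e-02,  8.16767133e-03, -1.09693502e-05]), 'tool_pos': array([ 191.90749393, -514.78622566,  249.33752696]), 'orientation': array([ 8.21376468e-01, -5.70385476e-01, -8.82495457e-04, -5.72747316e-04]), 'wrist_force': array([0.44153714, 0.35228395, 0.25215651]), 'torque': array([-0.00318655,  0.03073041, -0.00711602]), 'opening': 1.0006901371629273}
```

View pics/scene0.png

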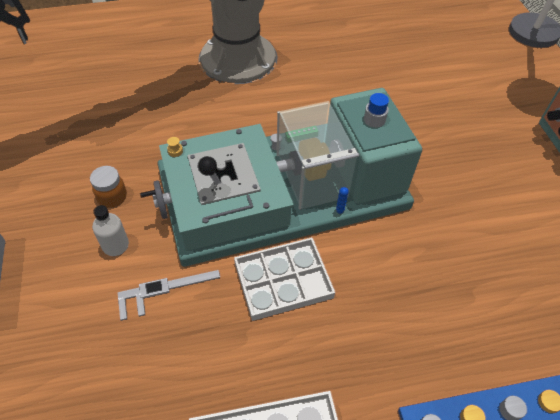

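View pics/side0.png

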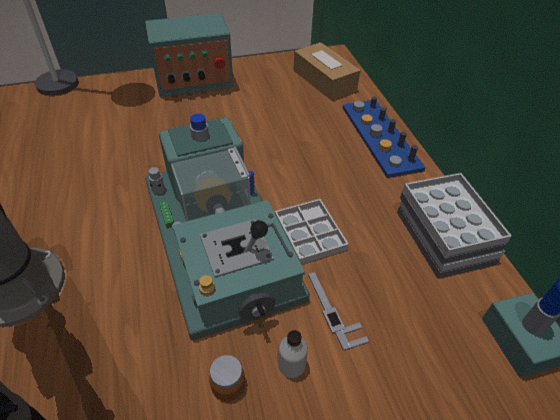

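The scene camera faces the robot, with the knob at about (207,165) and the gate plate around (224,173). In the side view the knob is at about (258,229) and the plate around (235,247). I'll enlarge both.

```bash
python3 - <<'E'
from h import *
a=cv2.imread('pics/scene0.png')[120:240,150:300]; b=cv2.imread('pics/side0.png')[190:310,165:315]
a=cv2.resize(a,None,fx=5,fy=5,interpolation=cv2.INTER_CUBIC)
b=cv2.resize(b,None,fx=5,fy=5,interpolation=cv2.INTER_CUBIC)
cv2.imwrite('pics/sc.png',a); cv2.imwrite('pics/sd.png',b)
E
```

```text
(no output)
```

View pics/sc.png

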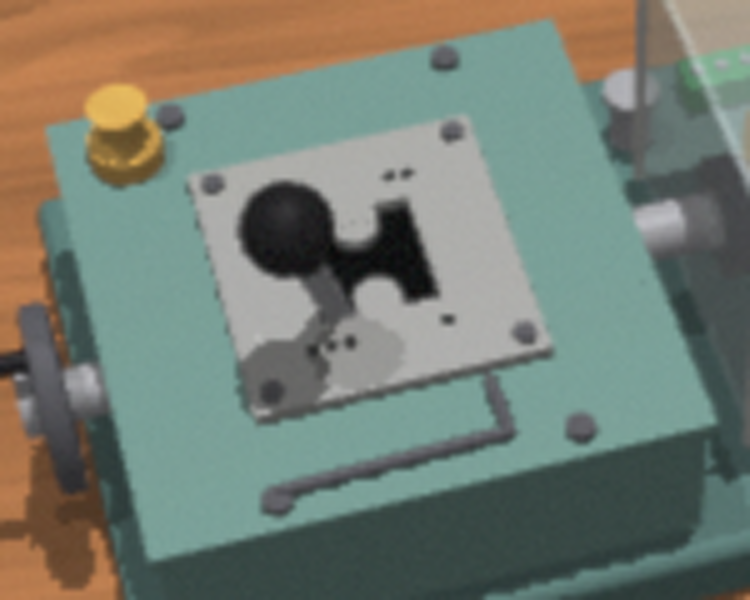

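View pics/sd.png

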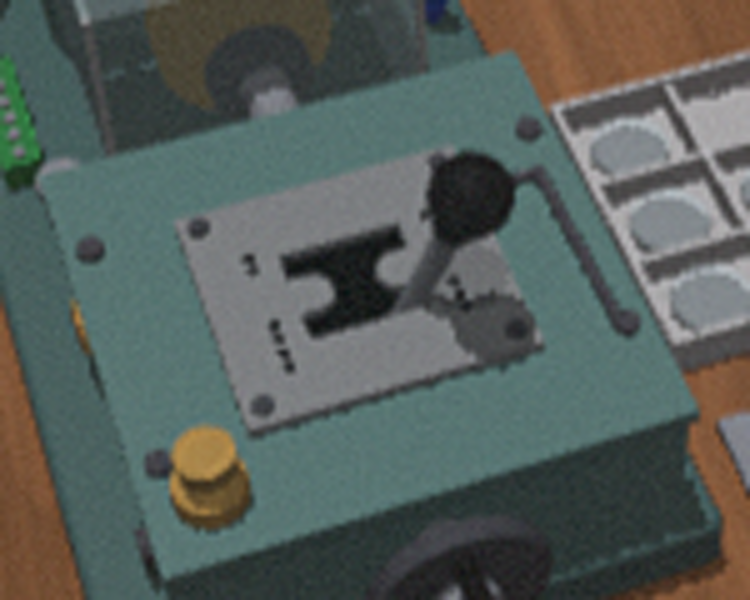

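Scene crop: plate corners are near-right (190,177), near-left (467,117), far-left (553,350) and far-right (258,422), with the knob at (286,229). Side crop: near-left (178,220), far-left (452,147), near-right (253,432), far-right (545,345), knob (470,197). The lever is in the three-dot slot.

```bash
python3 - <<'E'
from h import *
S=dict(np.load('pics/scene0.npz')); D=dict(np.load('pics/side0.npz'))
f=lambda o,p:(o[0]+p[0]/5-.4,o[1]+p[1]/5-.4)
s={'nr':(190,177),'nl':(467,117),'fl':(553,350),'fr':(258,422),'k':(286,229)}
q={'nl':(178,220),'fl':(452,147),'nr':(253,432),'fr':(545,345),'k':(470,197)}
P={}
for k in s:
    a=f((150,120),s[k]); b=f((165,190),q[k]); P[k]=tri([(S,*a),(D,*b)])
    print(k,P[k].round(1), at_z(S,*a,115).round(1),at_z(D,*b,115).round(1), (proj(S,P[k])-a).round(1),(proj(D,P[k])-b).round(1))
for n,d,o,s_ in(('S',S,(150,120),s),('D',D,(165,190),q)):
    c={k:at_z(d,*f(o,s_[k]),115) for k in s_ if k!='k'}
    g=sum(c.values())/4; x=(c['fl']+c['fr']-c['nl']-c['nr'])/2; y=(c['fl']+c['nl']-c['fr']-c['nr'])/2
    print(n,g.round(1),np.linalg.norm(x),np.linalg.norm(y),np.arctan2(x[1],x[0]),np.arctan2(-y[0],y[1]))
E
```

```text
nr [ 440.9 -170.3  114.2] [ 440.5 -169.4  115. ] [ 441.5 -172.   115. ] [-0.3  0.5] [-0.4 -0.4]
nl [429.4 -51.6 115.2] [429.  -51.4 115. ] [429.5 -51.6 115. ] [-0.1  0.1] [-0.1 -0.1]
fl [557.2 -38.5 113.5] [558.1 -38.4 115. ] [557.1 -40.1 115. ] [-0.1  0.1] [-0.1 -0.1]
fr [ 569.2 -156.8  111.8] [ 571.1 -156.3  115. ] [ 568.9 -159.7  115. ] [-0.2  0.2] [-0.2 -0.2]
k [ 543.1 -135.   191.6] [ 476.1 -133.8  115. ] [557.9 -71.4 115. ] [-0.1  0.2] [-0.1 -0.1]
S [ 499.6 -103.9  115. ] 130.5313966908966 118.56229932243801 0.10011451276238588 0.10358499847952608
D [ 499.2 -105.9  115. ] 128.04486560608927 120.5935137836758 0.09345565889652914 0.09902569748229
```

Gate centre is at about (499.4, -104.9) with yaw about 0.10. The knob sits at machine (40.5, -34.3, 191.6), where its geometry says it should be, so along is about 0.247. The plan is to keep the fingers shut and push from the far side, then the right, then the near side.

```bash
cat >> h.py <<'E'
G=np.array([499.4,-104.9]); YAW=0.10; c,s=np.cos(YAW),np.sin(YAW)
def m2w(x,y,z): return np.array([G[0]+c*x-s*y,G[1]+s*x+c*y,z])
def w2m(p): d=np.asarray(p)[:2]-G; return np.array([c*d[0]+s*d[1],-s*d[0]+c*d[1],p[2]])
def go(x,y,z):
    st=ctrl.get_state(); Rt=rot(st['orientation'])
    tgt=np.array([[0,-1,0],[-1,0,0],[0,0,-1.]]).T; M=np.array([[c,-s,0],[s,c,0],[0,0,1]])@tgt
    print('at(m)',w2m(st['tool_pos']).round(1),'slide',(Rt.T@(m2w(x,y,z)-st['tool_pos'])).round(1),'ang',np.degrees(R.from_matrix(Rt.T@M).as_rotvec()).round(2),'t',st['t'],'F',st['wrist_force'].round(1),'op',round(st['opening'],3))
E
python3 -c "
from h import *
go(85,-34,250)"
```

```text
at(m) [-346.9 -377.1  249.3] slide [-2.222e+02 -5.049e+02 -2.000e-01] ang [ 0.02  0.12 14.72] t 0.1 F [0.4 0.4 0.3] op 1.001
```

Emit:
{"fn": "jog_arm", "kwargs": {
  "steps": [
    {"slide":[-18,-40,-4],"angular":[0,0,3],"jaw":0},
    {"slide":[-40,-90,-8],"angular":[0,0,6],"jaw":0},
    {"slide":[-62,-140,-10],"angular":[0,0,9],"jaw":0},
    {"slide":[-84,-190,-10],"angular":[0,0,12],"jaw":0},
    {"slide":[-106,-240,-10],"angular":[0,0,14.7],"jaw":0}
  ],
  "squeeze": 20
}}

```text
t: 0.72
tool_pos: [380.8, -330.7, 260.0]
orientation: [0.741, -0.671, -0.0, 0.0]
wrist_force: [0.7, -0.7, 0.5]
opening: -0.003
```

```bash
python3 -c "
from h import *
go(85,-34,255)"
```

```text
at(m) [-140.5 -212.8  260. ] slide [-179.1 -225.3    4.9] ang [ 0.03  0.02 -0.08] t 0.725 F [ 0.7 -0.7  0.5] op -0.003
```

Emit:
{"fn": "jog_arm", "kwargs": {
  "steps": [
    {"slide":[-30,-55,0],"angular":[0,0,0],"jaw":0},
    {"slide":[-75,-105,0],"angular":[0,0,0],"jaw":0},
    {"slide":[-115,-155,0],"angular":[0,0,0],"jaw":0},
    {"slide":[-155,-200,3],"angular":[0,0,0],"jaw":0},
    {"slide":[-179,-225,5],"angular":[0,0,0],"jaw":0}
  ]
}}

```text
t: 1.35
tool_pos: [587.4, -127.6, 254.4]
orientation: [0.743, -0.669, -0.001, -0.001]
wrist_force: [-0.5, 0.1, -0.9]
opening: -0.003
```

```bash
python3 - <<'E'
from h import *
go(85,-34,198)
d=snap('side','side1'); b=d['image'][130:330,140:360]; cv2.imwrite('pics/s1.png',cv2.resize(b,None,fx=3,fy=3,interpolation=cv2.INTER_CUBIC))
E
```

```text
at(m) [ 85.3 -31.4 254.4] slide [ 2.8  0.3 56.4] ang [0.02 0.13 0.26] t 1.35 F [-0.5  0.1 -0.9] op -0.003
```

View pics/s1.png

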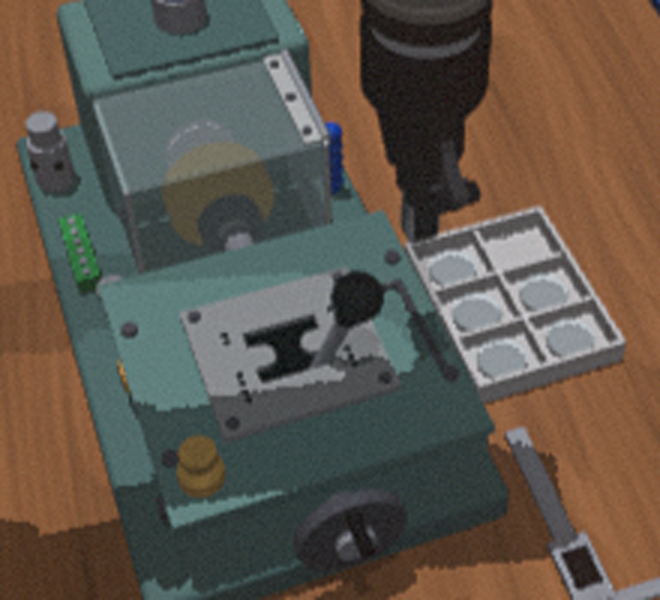

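The fingers hang shut beyond the knob at (425,215), clear of everything. I'll descend there and then approach the knob.

Emit:
{"fn": "jog_arm", "kwargs": {
  "steps": [
    {"slide":[3,0,20],"angular":[0,0,0],"jaw":0},
    {"slide":[3,0,40],"angular":[0,0,0],"jaw":0},
    {"slide":[3,0,59],"angular":[0,0,0],"jaw":0},
    {"slide":[3,4,59],"angular":[0,0,0],"jaw":0},
    {"slide":[3,9,59],"angular":[0,0,0],"jaw":0}
  ]
}}

```text
t: 2.02
tool_pos: [577.1, -135.7, 196.8]
orientation: [0.742, -0.671, 0.0, -0.0]
wrist_force: [-0.5, 0.1, 0.2]
opening: -0.004
```

Emit:
{"fn": "jog_arm", "kwargs": {
  "steps": [
    {"slide":[0,4,0],"angular":[0,0,0],"jaw":0},
    {"slide":[0,8,0],"angular":[0,0,0],"jaw":0},
    {"slide":[0,12,0],"angular":[0,0,0],"jaw":0},
    {"slide":[0,16,0],"angular":[0,0,0],"jaw":0},
    {"slide":[0,20,0],"angular":[0,0,0],"jaw":0}
  ]
}}

```text
t: 2.65
tool_pos: [557.7, -137.1, 196.8]
orientation: [0.742, -0.671, 0.001, -0.001]
wrist_force: [4.3, 0.6, 2.5]
opening: -0.0
```

```bash
python3 - <<'E'
from h import *
go(30,-34,195)
d=snap('side','side2'); b=d['image'][190:310,165:315]; e=snap('scene','scene2')['image'][120:240,150:300]
cv2.imwrite('pics/s2.png',cv2.resize(np.hstack([b,e]),None,fx=2.6,fy=2.6,interpolation=cv2.INTER_CUBIC))
E
```

```text
at(m) [ 54.8 -37.9 196.8] slide [-3.9 24.8  1.8] ang [-0.09  0.    0.04] t 2.65 F [4.3 0.6 2.5] op -0.0
```

View pics/s2.png

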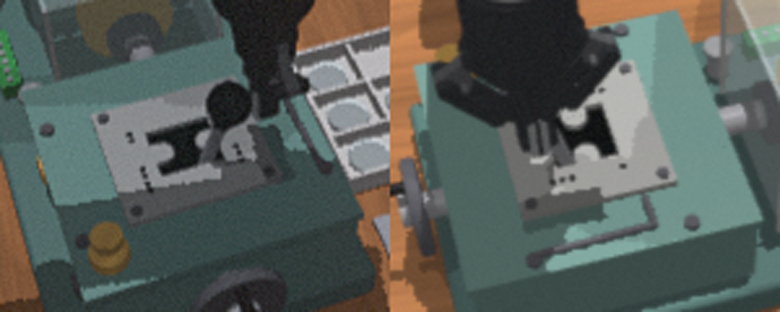

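In the side half, the shut fingers are against the ball at (229,103), with about 4 N of contact force. I'll work out the ball's travel from that pixel.

```bash
cat >> h.py <<'E'
from scipy.optimize import least_squares
def knob(al,ac): return m2w(166*np.sin(al),166*np.cos(al)*np.sin(ac),35+166*np.cos(al)*np.cos(ac))
def lever(d,u,v):
    r=least_squares(lambda a:proj(d,knob(*a))-[u,v],[0.1,0]); x=r.x; print('along',x[0].round(3),'across',x[1].round(3),'knob m',w2m(knob(*x)).round(1),'res',r.fun.round(1))
E
python3 - <<'E'
from h import *
D=dict(np.load('pics/side0.npz')); lever(D,258.6,229); lever(D,252.7,229.3)
E
```

```text
along 0.247 across -0.22 knob m [ 40.5 -35.2 192.1] res [0. 0.]
along 0.172 across -0.21 knob m [ 28.4 -34.1 195. ] res [0. 0.]
```

Emit:
{"fn": "jog_arm", "kwargs": {
  "steps": [
    {"slide":[-1,6,1],"angular":[0,0,0],"jaw":0},
    {"slide":[-2,12,1],"angular":[0,0,0],"jaw":0},
    {"slide":[-3,18,1],"angular":[0,0,0],"jaw":0},
    {"slide":[-3,23,1],"angular":[0,0,0],"jaw":0},
    {"slide":[-3,27,1],"angular":[0,0,0],"jaw":0}
  ]
}}

```text
t: 3.38
tool_pos: [529.6, -137.3, 195.2]
orientation: [0.742, -0.671, -0.0, 0.0]
wrist_force: [2.7, -1.1, 1.2]
opening: -0.002
```

```bash
python3 - <<'E'
from h import *
go(27,-34,195)
d=snap('side','side3'); b=d['image'][190:310,165:315]
cv2.imwrite('pics/s3.png',cv2.resize(b,None,fx=5,fy=5,interpolation=cv2.INTER_CUBIC))
E
```

```text
at(m) [ 26.8 -35.3 195.2] slide [-1.3 -0.2  0.2] ang [ 0.03 -0.    0.  ] t 3.375 F [ 2.7 -1.1  1.2] op -0.002
```

View pics/s3.png

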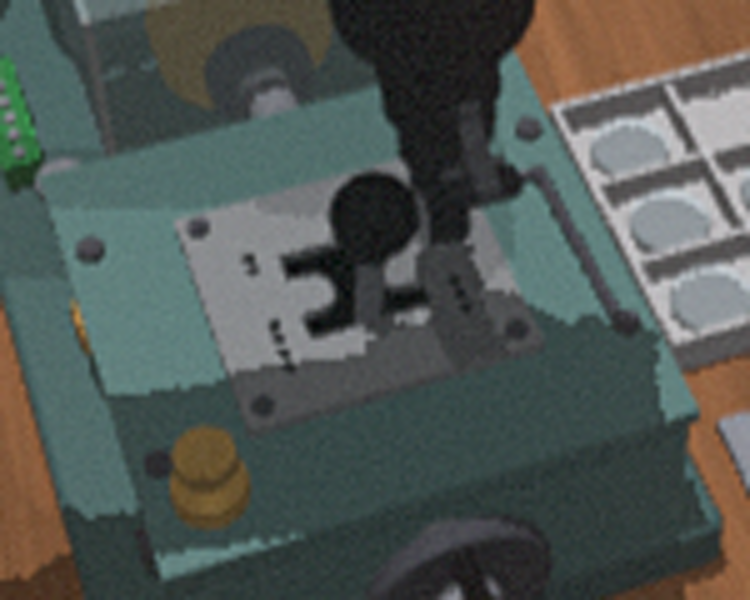

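The ball is now at crop pixel (374,216), with the stem beside the neutral channel.

```bash
python3 - <<'E'
from h import *
D=dict(np.load('pics/side0.npz')); lever(D,239.4,232.8)
E
```

```text
along 0.0 across -0.215 knob m [ 1.000e-01 -3.540e+01  1.972e+02] res [0. 0.]
```

The lever is in neutral (along 0.00, across -0.215). The gripper's elbows spread sideways, so before pushing from the right I'll check their height above the ball.

```bash
python3 - <<'E'
from h import *
S=dict(np.load('pics/scene0.npz'))
for u,v,sg in((171,156.5,-1),(235.4,151.5,1)):
    r=least_squares(lambda a:proj(S,m2w(54.8,-37.9+sg*a[0],a[1]))-[u,v],[40,240]); print(r.x.round(1),r.fun.round(1))
E
```

```text
[ 56.4 251.5] [ 0. -0.]
[ 56.3 228.4] [-0. -0.]
```

Emit:
{"fn": "jog_arm", "kwargs": {
  "steps": [
    {"slide":[0,-8,0],"angular":[0,0,0],"jaw":0},
    {"slide":[0,-25,0],"angular":[0,0,0],"jaw":0},
    {"slide":[10,-30,0],"angular":[0,0,0],"jaw":0},
    {"slide":[45,-30,-1],"angular":[0,0,0],"jaw":0},
    {"slide":[70,-20,-2],"angular":[0,0,0],"jaw":0}
  ]
}}

```text
t: 4.05
tool_pos: [556.4, -206.9, 196.3]
orientation: [0.741, -0.671, -0.001, 0.001]
wrist_force: [0.0, 0.1, 0.2]
opening: 0.001
```

The elbows are at ±56 mm, at least 31 mm above the TCP. I'll raise the TCP to z = 207 for the sideways push, which puts the tips at 188, below the ball's equator of 197–201.

```bash
python3 -c "
from h import *
go(0,-80,207)"
```

```text
at(m) [  46.6 -107.2  196.3] slide [-27.2  46.6 -10.6] ang [ 0.16 -0.01 -0.02] t 4.05 F [0.  0.1 0.2] op 0.001
```

Emit:
{"fn": "jog_arm", "kwargs": {
  "steps": [
    {"slide":[0,20,-10],"angular":[0,0,0],"jaw":0},
    {"slide":[0,46,-10],"angular":[0,0,0],"jaw":0},
    {"slide":[-10,46,-10],"angular":[0,0,0],"jaw":0},
    {"slide":[-19,46,-10],"angular":[0,0,0],"jaw":0},
    {"slide":[-25,46,-10],"angular":[0,0,0],"jaw":0}
  ]
}}

```text
t: 4.68
tool_pos: [509.5, -182.8, 207.1]
orientation: [0.742, -0.67, -0.0, -0.0]
wrist_force: [-0.5, 0.5, 0.7]
opening: 0.004
```

Emit:
{"fn": "jog_arm", "kwargs": {
  "steps": [
    {"slide":[-4,0,0],"angular":[0,0,0],"jaw":0},
    {"slide":[-8,0,0],"angular":[0,0,0],"jaw":0},
    {"slide":[-12,0,0],"angular":[0,0,0],"jaw":0},
    {"slide":[-16,0,0],"angular":[0,0,0],"jaw":0},
    {"slide":[-20,0,0],"angular":[0,0,0],"jaw":0}
  ]
}}

```text
t: 5.3
tool_pos: [507.2, -166.7, 208.0]
orientation: [0.741, -0.671, 0.002, 0.001]
wrist_force: [0.1, -4.0, 4.3]
opening: 0.005
```

```bash
python3 - <<'E'
from h import *
go(0,-50,207)
d=snap('side','side4'); b=d['image'][190:310,165:315]
cv2.imwrite('pics/s4.png',cv2.resize(b,None,fx=5,fy=5,interpolation=cv2.INTER_CUBIC))
E
```

```text
at(m) [  1.6 -62.2 208. ] slide [-12.2   1.6   1. ] ang [-0.08 -0.2  -0.08] t 5.3 F [ 0.1 -4.   4.3] op 0.005
```

View pics/s4.png

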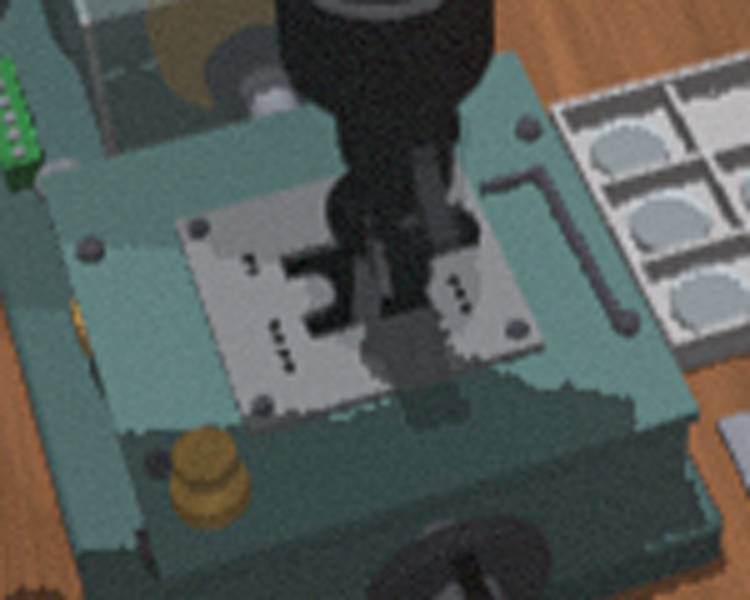

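Contact is light at about 4 N and the stem is at the neutral channel. I'll continue across in stages.

Emit:
{"fn": "jog_arm", "kwargs": {
  "steps": [
    {"slide":[-5,1,0],"angular":[0,0,0],"jaw":0},
    {"slide":[-10,1,0],"angular":[0,0,0],"jaw":0},
    {"slide":[-15,1,0],"angular":[0,0,0],"jaw":0},
    {"slide":[-20,1,0],"angular":[0,0,0],"jaw":0},
    {"slide":[-25,1,0],"angular":[0,0,0],"jaw":0}
  ]
}}

```text
t: 5.98
tool_pos: [503.1, -139.2, 207.0]
orientation: [0.742, -0.671, -0.0, 0.0]
wrist_force: [-0.5, -2.9, 1.3]
opening: 0.002
```

```bash
python3 - <<'E'
from h import *
go(0,0,207)
d=snap('scene','scene5'); b=d['image'][110:230,140:290]
cv2.imwrite('pics/s5.png',cv2.resize(b,None,fx=5,fy=5,interpolation=cv2.INTER_CUBIC))
E
```

```text
at(m) [  0.3 -34.5 207. ] slide [-34.5   0.2   0. ] ang [0.04 0.03 0.04] t 5.975 F [-0.5 -2.9  1.3] op 0.002
```

View pics/s5.png

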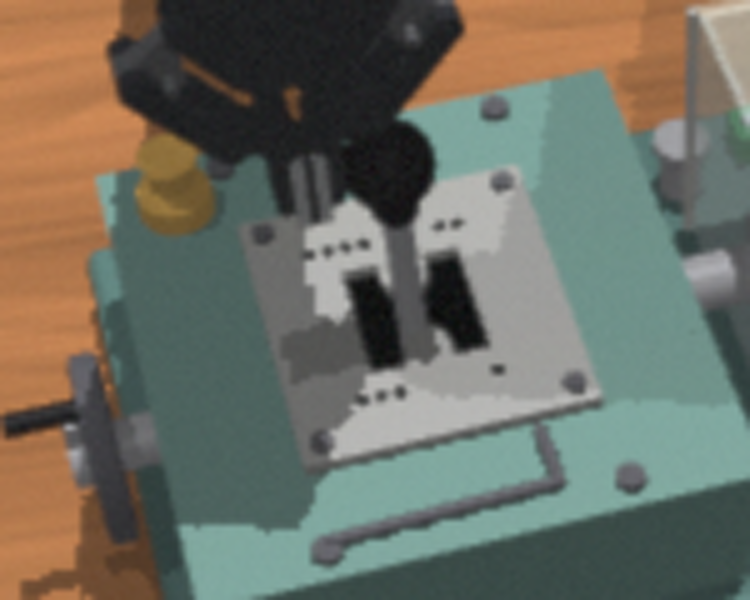

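The ball is at crop (390,172) with the stem in the middle of the neutral channel. The fingers beside it are clear of the bell chuck.

```bash
python3 - <<'E'
from h import *
D=dict(np.load('pics/scene0.npz')); lever(D,217.6,144.0)
E
```

```text
along 0.015 across -0.023 knob m [  2.5  -3.9 200.9] res [0. 0.]
```

Emit:
{"fn": "jog_arm", "kwargs": {
  "steps": [
    {"slide":[-5,0,0],"angular":[0,0,0],"jaw":0},
    {"slide":[-10,0,0],"angular":[0,0,0],"jaw":0},
    {"slide":[-15,0,0],"angular":[0,0,0],"jaw":0},
    {"slide":[-20,0,0],"angular":[0,0,0],"jaw":0},
    {"slide":[-25,0,0],"angular":[0,0,0],"jaw":0}
  ]
}}

```text
t: 6.65
tool_pos: [500.7, -114.5, 207.2]
orientation: [0.742, -0.671, -0.0, 0.0]
wrist_force: [0.9, -1.8, 1.2]
opening: -0.003
```

Emit:
{"fn": "jog_arm", "kwargs": {
  "steps": [
    {"slide":[-4,0,0],"angular":[0,0,0],"jaw":0},
    {"slide":[-8,0,0],"angular":[0,0,0],"jaw":0},
    {"slide":[-11,0,0],"angular":[0,0,0],"jaw":0},
    {"slide":[-13,0,0],"angular":[0,0,0],"jaw":0},
    {"slide":[-14,0,0],"angular":[0,0,0],"jaw":0}
  ]
}}

```text
t: 7.28
tool_pos: [499.1, -101.0, 206.9]
orientation: [0.742, -0.671, -0.0, 0.0]
wrist_force: [0.5, -1.4, -1.4]
opening: -0.0
```

```bash
python3 - <<'E'
from h import *
go(0,6,207)
d=snap('scene','scene6'); b=d['image'][110:230,140:290]
cv2.imwrite('pics/s6.png',cv2.resize(b,None,fx=5,fy=5,interpolation=cv2.INTER_CUBIC))
E
```

```text
at(m) [1.000e-01 3.900e+00 2.069e+02] slide [-2.1  0.1 -0.1] ang [0.05 0.01 0.02] t 7.275 F [ 0.5 -1.4 -1.4] op -0.0
```

View pics/s6.png

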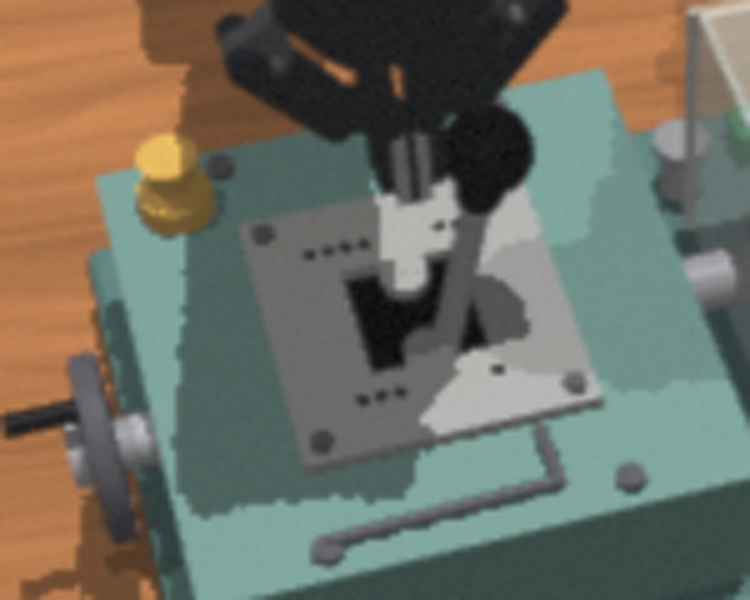

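The ball is at crop (489,156) with the stem at the left row.

```bash
python3 - <<'E'
from h import *
D=dict(np.load('pics/scene0.npz')); lever(D,237.4,140.8)
E
```

```text
along 0.012 across 0.209 knob m [  1.9  34.5 197.4] res [0. 0.]
```

Across is 0.209 in neutral. I'll back off and go round to the near side.

Emit:
{"fn": "jog_arm", "kwargs": {
  "steps": [
    {"slide":[8,0,0],"angular":[0,0,0],"jaw":0},
    {"slide":[25,5,0],"angular":[0,0,0],"jaw":0},
    {"slide":[25,35,0],"angular":[0,0,0],"jaw":0},
    {"slide":[15,50,3],"angular":[0,0,0],"jaw":0},
    {"slide":[-10,50,7],"angular":[0,0,0],"jaw":0}
  ]
}}

```text
t: 7.95
tool_pos: [447.4, -98.8, 200.4]
orientation: [0.74, -0.673, 0.0, 0.001]
wrist_force: [-0.1, 0.2, -0.9]
opening: -0.001
```

Emit:
{"fn": "jog_arm", "kwargs": {
  "steps": [
    {"slide":[-15,0,2],"angular":[0,0,0],"jaw":0},
    {"slide":[-21,0,3],"angular":[0,0,0],"jaw":0},
    {"slide":[-21,-6,3],"angular":[0,0,0],"jaw":0},
    {"slide":[-21,-13,3],"angular":[0,0,0],"jaw":0},
    {"slide":[-21,-18,3],"angular":[0,0,0],"jaw":0}
  ]
}}

```text
t: 8.57
tool_pos: [465.4, -74.1, 197.3]
orientation: [0.741, -0.671, 0.0, -0.0]
wrist_force: [-0.7, -0.7, 0.0]
opening: -0.004
```

```bash
python3 -c "
from h import *
go(-25,35,196)"
```

```text
at(m) [-30.8  34.1 197.3] slide [-0.9 -5.8  1.3] ang [-0.02 -0.01 -0.04] t 8.575 F [-0.7 -0.7  0. ] op -0.004
```

Emit:
{"fn": "jog_arm", "kwargs": {
  "steps": [
    {"slide":[0,-5,1],"angular":[0,0,0],"jaw":0},
    {"slide":[0,-10,1],"angular":[0,0,0],"jaw":0},
    {"slide":[0,-14,1],"angular":[0,0,0],"jaw":0},
    {"slide":[0,-18,1],"angular":[0,0,0],"jaw":0},
    {"slide":[0,-22,1],"angular":[0,0,0],"jaw":0}
  ]
}}

```text
t: 9.2
tool_pos: [486.5, -71.4, 196.2]
orientation: [0.742, -0.671, -0.0, 0.0]
wrist_force: [-2.5, -1.0, 0.1]
opening: -0.002
```

Emit:
{"fn": "jog_arm", "kwargs": {
  "steps": [
    {"slide":[0,-4,0],"angular":[0,0,0],"jaw":0},
    {"slide":[0,-8,0],"angular":[0,0,0],"jaw":0},
    {"slide":[0,-12,0],"angular":[0,0,0],"jaw":0},
    {"slide":[0,-16,0],"angular":[0,0,0],"jaw":0},
    {"slide":[0,-19,0],"angular":[0,0,0],"jaw":0}
  ]
}}

```text
t: 9.82
tool_pos: [505.3, -69.1, 195.9]
orientation: [0.742, -0.671, -0.0, 0.0]
wrist_force: [-2.9, -1.1, -1.9]
opening: 0.0
```

```bash
python3 -c "
from h import *
go(16,35,196)"
```

```text
at(m) [  9.4  35.  195.9] slide [ 0.1 -6.6 -0.1] ang [0.05 0.03 0.03] t 9.825 F [-2.9 -1.1 -1.9] op 0.0
```

Force stays at about 3 N. The last few millimetres go slowly, watching for the stop.

Emit:
{"fn": "jog_arm", "kwargs": {
  "steps": [
    {"slide":[0,-1,0],"angular":[0,0,0],"jaw":0},
    {"slide":[0,-2,0],"angular":[0,0,0],"jaw":0},
    {"slide":[0,-3,0],"angular":[0,0,0],"jaw":0},
    {"slide":[0,-4,0],"angular":[0,0,0],"jaw":0},
    {"slide":[0,-5,0],"angular":[0,0,0],"jaw":0}
  ]
}}

```text
t: 10.45
tool_pos: [510.3, -68.6, 196.3]
orientation: [0.742, -0.671, -0.0, -0.0]
wrist_force: [-3.0, 0.9, -1.3]
opening: 0.001
```

Emit:
{"fn": "jog_arm", "kwargs": {
  "steps": [
    {"slide":[0,-0.5,0],"angular":[0,0,0],"jaw":0},
    {"slide":[0,-1,0],"angular":[0,0,0],"jaw":0},
    {"slide":[0,-1.5,0],"angular":[0,0,0],"jaw":0},
    {"slide":[0,-1.5,0],"angular":[0,0,0],"jaw":0},
    {"slide":[0,-1.5,0],"angular":[0,0,0],"jaw":0}
  ]
}}

```text
t: 11.08
tool_pos: [511.4, -68.6, 196.1]
orientation: [0.742, -0.671, -0.0, 0.0]
wrist_force: [-4.0, 0.8, -1.9]
opening: 0.005
```

Emit:
{"fn": "jog_arm", "kwargs": {
  "steps": [
    {"slide":[0,-0.4,0],"angular":[0,0,0],"jaw":0},
    {"slide":[0,-0.8,0],"angular":[0,0,0],"jaw":0},
    {"slide":[0,-1.2,0],"angular":[0,0,0],"jaw":0},
    {"slide":[0,-1.2,0],"angular":[0,0,0],"jaw":0},
    {"slide":[0,-1.2,0],"angular":[0,0,0],"jaw":0}
  ]
}}

```text
t: 11.7
tool_pos: [512.2, -68.5, 196.0]
orientation: [0.742, -0.671, -0.001, 0.001]
wrist_force: [-4.9, -0.0, -0.7]
opening: 0.001
```

```bash
python3 - <<'E'
from h import *
go(16,35,196)
d=snap('side','side7'); b=d['image'][190:310,165:315]
cv2.imwrite('pics/s7.png',cv2.resize(b,None,fx=5,fy=5,interpolation=cv2.INTER_CUBIC))
E
```

```text
at(m) [ 16.3  34.9 196. ] slide [-0.1  0.3  0. ] ang [0.11 0.01 0.02] t 11.7 F [-4.9 -0.  -0.7] op 0.001
```

View pics/s7.png

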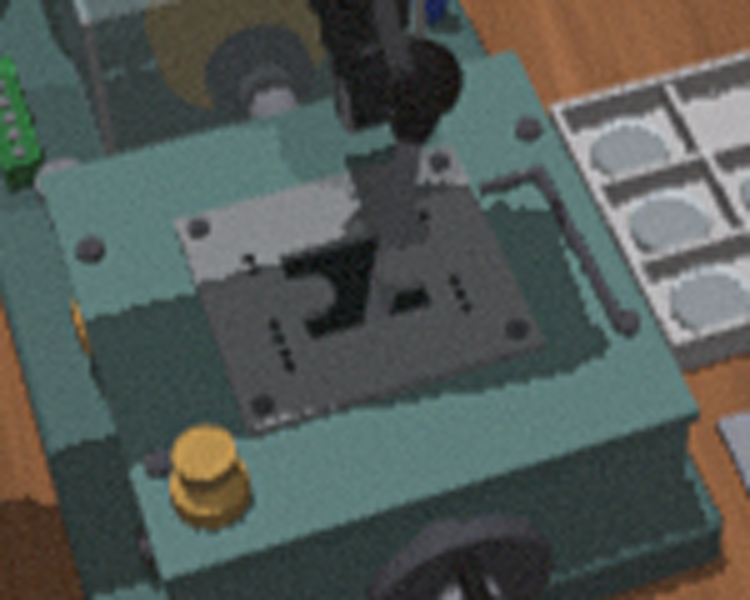

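The stem runs up the left row. The ball's right edge is at 462 and its centre is about (418,82) in the crop.

```bash
python3 - <<'E'
from h import *
D=dict(np.load('pics/side0.npz')); lever(D,165+418/5-.4,190+82/5-.4)
for al in (0.2,.235,.266): print(al,((proj(D,knob(al,.22))-[165,190]+.4)*5).round(0))
E
```

```text
along 0.251 across 0.203 knob m [ 41.2  32.4 192.5] res [-0.  0.]
0.2 [397.  80.]
0.235 [410.  79.]
0.266 [422.  78.]
```

Camera and contact both put it near the stop (0.25–0.26). One more millimetre for margin, then I'll retreat and check with a clear view.

Emit:
{"fn": "jog_arm", "kwargs": {
  "steps": [
    {"slide":[0,-0.5,0],"angular":[0,0,0],"jaw":0},
    {"slide":[0,-1,0],"angular":[0,0,0],"jaw":0},
    {"slide":[0,-1.3,0],"angular":[0,0,0],"jaw":0},
    {"slide":[0,-1.3,0],"angular":[0,0,0],"jaw":0},
    {"slide":[0,-1.3,0],"angular":[0,0,0],"jaw":0}
  ]
}}

```text
t: 12.38
tool_pos: [512.8, -68.5, 195.9]
orientation: [0.742, -0.671, -0.001, 0.001]
wrist_force: [-7.3, -0.3, -0.4]
opening: -0.004
```

Emit:
{"fn": "jog_arm", "kwargs": {
  "steps": [
    {"slide":[0,4,0],"angular":[0,0,0],"jaw":0},
    {"slide":[0,20,0],"angular":[0,0,0],"jaw":0},
    {"slide":[0,45,0],"angular":[0,0,0],"jaw":0},
    {"slide":[0,75,-25],"angular":[0,0,0],"jaw":0},
    {"slide":[0,95,-70],"angular":[0,0,0],"jaw":0}
  ]
}}

```text
t: 13.0
tool_pos: [420.1, -78.5, 267.2]
orientation: [0.742, -0.671, 0.001, -0.001]
wrist_force: [0.7, -0.9, 0.6]
opening: -0.002
```

Emit:
{"fn": "jog_arm", "kwargs": {
  "steps": [
    {"slide":[50,0,-20],"angular":[0,0,0],"jaw":0},
    {"slide":[100,0,-20],"angular":[0,0,0],"jaw":0},
    {"slide":[150,0,-20],"angular":[0,0,0],"jaw":0},
    {"slide":[190,0,-20],"angular":[0,0,0],"jaw":0},
    {"slide":[200,0,-20],"angular":[0,0,0],"jaw":0}
  ]
}}

```text
t: 13.62
tool_pos: [441.0, -281.7, 287.5]
orientation: [0.74, -0.673, 0.004, 0.0]
wrist_force: [-0.4, 0.9, -0.3]
opening: 0.003
```

```bash
python3 - <<'E'
from h import *
print(ctrl.get_state()['wrist_force'],ctrl.get_state()['qd'].round(3))
b=snap('side','side8')['image'][190:310,165:315]; e=snap('scene','scene8')['image'][110:230,150:300]
cv2.imwrite('pics/s8.png',cv2.resize(np.hstack([b,e]),None,fx=2.66,fy=2.66,interpolation=cv2.INTER_CUBIC))
# full-scene change check outside the arm
for n in('side','scene'):
    A=cv2.imread(f'pics/{n}0.png').astype(int);B=cv2.imread(f'pics/{n}8.png').astype(int)
E
```

```text
[-0.40184594  0.94422606 -0.33070331] [ 0.049  0.077 -0.008 -0.093 -0.035  0.053  0.114]
```

View pics/s8.png

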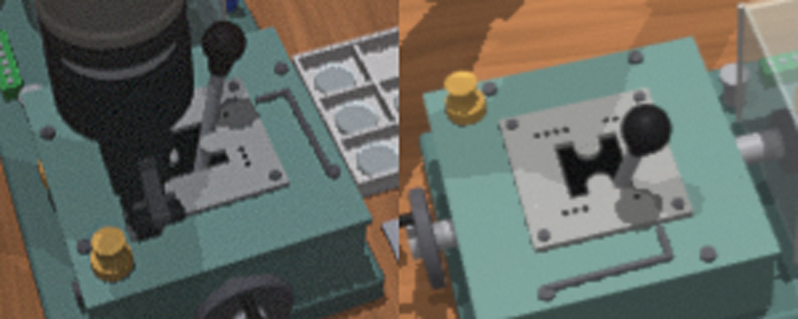

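Clear view: the knob is at (224,43) in the side half and (646,130) in the scene half, with the stem at the far end of the left row. The chuck and hex key are unchanged. I'll compute the angles and check the bystanders by image difference.

```bash
python3 - <<'E'
from h import *
D=dict(np.load('pics/side0.npz'));S=dict(np.load('pics/scene0.npz'))
a=(248.9,205.8);b=(242.6,158.6)
lever(D,*a);lever(S,*b);print(w2m(tri([(D,*a),(S,*b)])).round(1))
A=cv2.imread('pics/scene0.png');B=cv2.imread('pics/scene8.png')
for n,(x0,y0,x1,y1) in dict(chuck=(160,132,186,158),hex=(198,190,258,224),oil=(90,200,132,258),jar=(85,162,130,208),caliper=(112,265,225,322),tray=(230,236,338,320),collet=(268,128,290,158)).items():
    t=A[y0:y1,x0:x1]; r=cv2.matchTemplate(B[y0-12:y1+12,x0-12:x1+12],t,cv2.TM_CCOEFF_NORMED); _,m,_,l=cv2.minMaxLoc(r); print(n,round(m,2),l[0]-12,l[1]-12)
E
```

```text
along 0.262 across 0.207 knob m [ 43.   33.  191.9] res [0. 0.]
along 0.263 across 0.21 knob m [ 43.2  33.4 191.8] res [-0.  0.]
[ 43.1  33.4 191.5]
chuck 0.82 0 0
hex 0.75 0 0
oil 0.87 0 0
jar 0.81 0 0
caliper 1.0 0 0
tray 1.0 0 0
collet 0.99 0 0
```

```bash
python3 -c "
from workcell import ctrl
print(ctrl.job_done())"
```

```text
the job is handed in; nothing more can be done
None
```

The lever is in the one-dot slot, and the job was handed in at about 13.7 s of the 51 s allowed. I pushed it with the shut fingers only: back from the far side to neutral, across from the right, then home from the near side. The wrist force read at most about 7 N, at the end of each move.

- **Lever position:** with the arm backed clear, the side and scene cameras gave along 0.262 and 0.263 rad (0.235 needed) and across 0.207 and 0.210 rad (0.18 needed). I did not measure the lever's speed; it has no spring and stays where it is left.
- **Bystanders:** all seven matched at zero pixel shift in the scene picture. The match scores were lower (0.75–0.87) for the chuck, hex key, bottle and jar, probably from the arm's shadows. The caliper, tray and collet scored 0.99–1.0.
- **Robot:** it touches nothing; the wrist force after backing off was about 1 N, which is sensor noise.

No check failed or disagreed.

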